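# Press home the sprung follower of a rack-spacer magazine

### The job

Get the blue spacer magazine ready for refilling: first lift the orange keeper bar off its mouth and lay it flat in the grey tray, beside the yellow bar that lies there. Then, with the red-handled tamper (not with the fingers), press the sprung plate in the magazine squarely down until it bottoms out and stays there level, and stand the tamper back upright in the middle of its round rubber mat. Leave everything else on the bench where it is.

Things in the scene. Friction and masses are not known exactly. Their poses are not given: they have to be found in the camera images.
- magazine: blue steel box fixed to the bench, open at the top, 130 x 130 mm outside, 116 x 116 mm inside, rim 95 mm above the bench. On its -x wall a back stop 60 mm wide and 7 mm thick rises 40 mm above the rim: keep fingers clear of it. Origin: centre of its underside on the bench; x and y along its sides, z up. It stands at any of three places, which it shares with the tray and the mat.
- follower (a joint): how far the sprung follower plate in the magazine has been pushed down, in m: 0 at the top of its travel (plate centre 18 mm below the rim), 0.034 fully home (52 mm below the rim). A spring and a ratchet-like drag resist (about 6 N at the top, 12 N at the bottom); it stays at the depth where it is left. It starts 0 to 8 mm down.
- follower_plate: bare aluminium follower plate, 112 x 112 x 8 mm, inside the magazine. Origin: centre of its upper face, about which it rocks up to 0.14 rad either way about its x and y axes; z is its upward normal. It starts askew, stays at the angle it is left at, and is levelled when a flat tool is pressed squarely on its middle.
- keeper_mid (a point): centre (half-way up) of the orange keeper bar, 160 mm long (its x) x 30 mm wide (y) x 28 mm high (z), 0.18 kg, loose. At the start it lies across the magazine's mouth on the rim, its centre 109 mm above the bench, roughly along the magazine's y (within 0.26 rad).
- tray: grey low tray fixed to the bench, 200 mm (its x) x 165 mm (y) outside, walls 5 mm thick and 17 mm high, inner floor 5 mm above the bench. Origin: centre of its underside; z up. The free part of its floor is the half towards its -y.
- spare_bar_mid (a point): centre (half-way up) of a yellow bar of the same size as the orange one (160 x 30 x 28 mm), lying in the tray along its +y side, about parallel to the tray's x. Leave it there.
- mat: round black rubber mat, 160 mm across, 4 mm thick, fixed to the bench, on which the tamper stands. Origin: centre of its underside.
- tamper_grip (a point): centre of the tamper's red handle, a block 56 mm (its x) x 30 mm (y) x 46 mm high (z), 75 mm above the tamper's flat underside. Below it a 26 mm round steel stem and a square steel foot 90 x 90 x 12 mm, its sides along the handle's x and y. Whole tamper 98 mm high, 0.45 kg; starts upright on the mat, at any of a wide range of yaws. To go into the magazine the foot must be turned in line with the walls.
- upright: offcut of blue slotted rack upright standing on a 90 mm foot, 60 mm wide, 298 mm tall, fixed. Origin: centre of its underside. Obstacle.
- aerosol: yellow can, 60 mm across, 180 mm tall. Origin: centre of its underside. Bystander.
- bolt_jar: clear jar with a black cap, 72 mm across, 100 mm tall. Origin: centre of its underside. Bystander.
- carton: small cardboard carton, 90 x 75 x 65 mm. Origin: centre of its underside. Bystander.
- tape_roll: roll of clear tape lying flat, 100 mm across, 48 mm high. Origin: centre of its underside. Bystander.
- wrench: steel wrench lying flat, 170 mm long. Origin: its middle, on the bench. Bystander.
Mind the look-alikes: they are no part of the job. Leave any purple look-alike of the part that bears tamper_grip alone. Of the things like the mat, leave any that is turquoise; of the rest the larger one is meant.

How it is judged (in metres and radians):
On the way, in this order (a step that is already met when the one before it is completed fails the run):
1. the orange bar lies flat in the tray, let go (z of keeper_mid in the frame of tray below 0.024 m and x of keeper_mid in the frame of tray between -0.05 and 0.05 m and y of keeper_mid in the frame of tray between -0.07 and 0.07 m and contact force between the fingers and keeper below 0.1 N and linear speed of keeper below 0.03 m/s), for 0.2 s.
2. the tamper presses the follower plate fully down and level (value of joint follower above 0.031 m and angle between follower_plate's own z axis and vertical below 0.045 rad and contact force between tamper and follower_plate above 3 N), for 0.2 s.
At the end, for the whole second after the job is handed in: Orange bar flat in the tray (centre within 50 mm in the tray's x, 70 mm in y, under 24 mm above its underside); follower plate at least 31 mm down and within 0.045 rad of level; tamper upright (0.06 rad) and still on the mat, axis within 30 mm of the mat's centre (z of keeper_mid in the frame of tray below 0.024 m and x of keeper_mid in the frame of tray between -0.05 and 0.05 m and y of keeper_mid in the frame of tray between -0.07 and 0.07 m and value of joint follower above 0.031 m and angle between follower_plate's own z axis and vertical below 0.045 rad and horizontal distance between tamper_grip and mat below 0.03 m and angle between tamper_grip's own z axis and vertical below 0.06 rad and height (world z) of tamper_grip below 0.084 m and linear speed of each of tamper, keeper below 0.02 m/s); the robot touches nothing.
It fails at once if the robot's fingers or arm push on the follower plate (over 6 N) (contact force between any of the fingers, the arm and follower_plate above 6 N).
It fails at once if a bystander is shifted by more than 30 mm (distance of any of aerosol, bolt_jar, carton, tape_roll, wrench, spare_bar_mid from where it was at the start of the episode above 0.03 m).
It also fails if it takes over 69 s, if anything falls off the work surface, if the arm or the gripper's body presses on something with over 40 N, if the wrist force passes 120 N, or if a joint passes its speed limit or range.

### The arm

A 6-joint arm with a two-finger parallel gripper is mounted at the origin on the work surface. World frame = base frame: x ahead of the robot, y to its left, z up, the work surface at z = 0. Lengths are in m, angles in degrees, forces in N, time in s.
With the tool pointing down it reaches from about 0.325 to 0.775 m from the base axis. Payload 5.5 kg.
Tool frame: the origin (TCP) lies midway between the tips of the shut fingers; the grasp point (between the pads) lies 19 mm behind it; z points along the fingers, y is the direction in which the jaws open and shut (so a half turn about z gives the same grasp; the last joint's range is limited). The gripper opens to 88 mm and grips with 3 to 60 N. Pads are 20 mm wide; open, the fingers measure 115 mm over their backs; the gripper's body (75 mm by 178 mm) begins 61 mm behind the grasp point.
Start: joints at [-78.994, 5.22, 70.514, -0, 104.267, -3.249], TCP at [0.148, -0.582, 0.223] pointing down, gripper open.
Joint ranges: [-164.24, 164.24], [-49.07, 125.15], [9.68, 141.18], [-86.29, 266.29], [3.28, 154.24], [-151.56, 151.56]. Speed limits (degrees/s): [147.25, 147.25, 172.46, 180, 180, 180].

### API

Orientations are given as [roll, pitch, yaw] about the fixed x, y, z axes, in that order (R = Rz(yaw) Ry(pitch) Rx(roll)).
In Python, from bench import robot gives the robot as it stands. Calls block until the motion is done:
- robot.move_to(position, orientation): joint-space move of the TCP to a pose.
- robot.servo_line(position, rotation=None, max_speed=0.15, guard=None): straight line of the TCP; rotation=None keeps the orientation; max_speed is the mean speed in m/s. With guard (N) it stops when the force on the tool has changed by that much, and returns True; else False.
- robot.goto_joints(angles): joint-space move.
- robot.release() and robot.grasp(effort=None): open the fingers fully, or close them until they stop; effort is the grip in N (None keeps the last).
- robot.sleep(seconds).
- robot.solve_ik(position, orientation): joint angles nearest the present ones, or None.
- robot.get_state(): the state.
- robot.camera(name): name is "side" or "top" or "wrist"; returns the picture (420x560x3 uint8, red, green, blue); there is no depth.
- robot.camera_params(name): a dict with "fx", "fy", "cx", "cy" (pixels), "rvec" (rotation vector, rad) and "tvec" (3), from world to camera coordinates, as OpenCV has them. Camera axes: x right, y down, z forward; pixel columns grow to the right and rows downward; lengths in m; the calibration is good to about 2 mm. A picture is of the moment at which its call begins: read the wrist's pose just before it. camera_params takes no time and is no camera call; for the wrist camera it gives the pose at the moment of the call.
A pose or a line that the arm cannot do raises robot.MotionError and nothing moves.
- robot.sign_off(): hands the job in, once; it reports no verdict.
The state is a dict: "time": time; "q": joint angles; "qd": joint speeds; "tau": joint torques, N m; "ee_pos": TCP position; "ee_rot": TCP orientation; "wrist_force": force on the tool from outside, world axes, zero at the start; "torque": the same for the moment, N m; "grip_width": finger opening in m.
Only numpy, scipy, OpenCV 4.12 (cv2) and the standard library are available. Lean on these libraries where they do the work, as an engineer would, in place of code of your own. Each camera call takes 0.05 s, during which the arm holds its last target.

## Working session

There is one attempt and no reset: what is moved stays moved. The work goes in short steps, each a Python script; the robot and the scene stay as the last script left them, time stands still between calls to the robot, and variables do not carry over. Pictures are saved under pics/ and viewed, and the job is handed in when it is done.

```bash
mkdir -p pics; ls; python3 - <<'E'
from bench import robot
import cv2
for n in("side","top","wrist"):
    im=robot.camera(n); cv2.imwrite(f"pics/{n}0.png",im[:,:,::-1])
    p=robot.camera_params(n); print(n,p)
print(robot.get_state())
E
```

```text
pics
side {'fx': 394.71991241666194, 'fy': 394.71991241666194, 'cx': 274.8747741801289, 'cy': 205.81785203854028, 'rvec': array([ 0.90466592, -2.48841297,  1.12138889]), 'tvec': array([0.40501653, 0.27230601, 1.1899479 ])}
top {'fx': 528.3194793952395, 'fy': 528.3194793952395, 'cx': 275.626586667815, 'cy': 207.61556839511442, 'rvec': array([ 2.17673123, -2.11737029,  0.14837292]), 'tvec': array([-0.01872851,  0.52308431,  1.51187842])}
wrist {'fx': 344.14822120601974, 'fy': 344.14822120601974, 'cx': 283.4936074505291, 'cy': 210.7264569806187, 'rvec': array([-2.28647718,  1.77840895,  0.26730997]), 'tvec': array([-0.59954278, -0.03521735,  0.39116923])}
{'time': 0.15, 'q': array([-7.89940210e+01,  5.25169902e+00,  7.05653524e+01, -1.45360819e-03,
        1.04265725e+02, -3.24775420e+00]), 'qd': array([-0.02295311, -0.22309964, -0.22506431, -0.00477209, -0.07364549,
       -0.04484826]), 'tau': array([ 1.97414032e-03, -4.47045279e+01, -4.06908095e+01,  6.99879555e-02,
        2.74950208e-02, -1.01740397e-04]), 'ee_pos': array([ 0.14768744, -0.58131486,  0.22178898]), 'ee_rot': array([-1.79917277e+02, -3.28253699e-03,  1.42533736e+01]), 'wrist_force': array([ 0.14322559,  0.65883386, -0.70316277]), 'torque': array([-0.06181988,  0.00599007,  0.02566144]), 'grip_width': 0.08798216861004145}
```

View pics/top0.png

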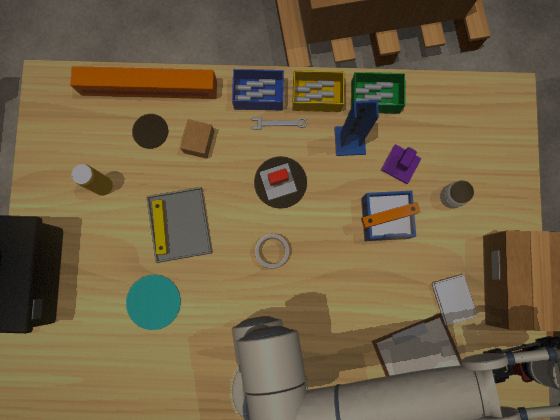

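View pics/side0.png

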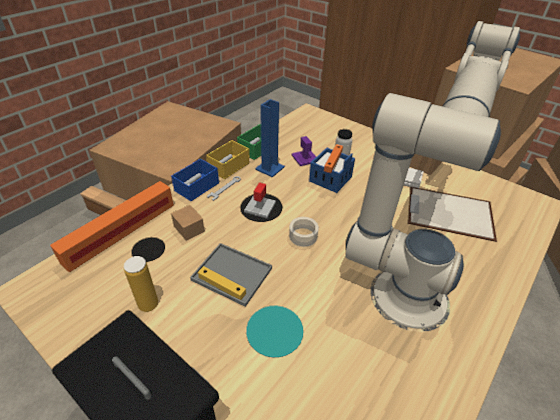

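View pics/wrist0.png

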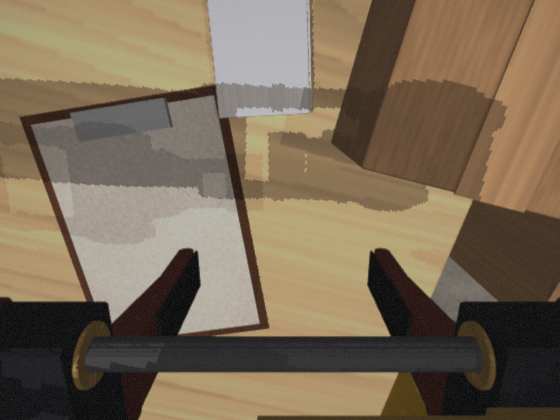

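The top view shows these candidates:
- **Orange bar:** the keeper on the magazine is at (390,215). The large orange box at (143,82) is not it.
- **Tamper:** the red-handled one is at (278,177). The purple one at (402,163) is a look-alike.
- **Mat:** the large black one is at (280,182), the small black one at (150,131) and the turquoise one at (153,302). The large black one is meant.

Next I'll enlarge crops of these.

```bash
cat > h.py <<'E'
import numpy as np, cv2
def ray(p,uv):
    R=cv2.Rodrigues(p["rvec"])[0]; t=np.array(p["tvec"])
    d=R.T@np.array([(uv[0]-p["cx"])/p["fx"],(uv[1]-p["cy"])/p["fy"],1.0]); c=-R.T@t
    return c,d
def at(p,uv,z):
    c,d=ray(p,uv); return c+d*(z-c[2])/d[2]
def proj(p,X):
    K=np.array([[p["fx"],0,p["cx"]],[0,p["fy"],p["cy"]],[0,0,1.]])
    return cv2.projectPoints(np.array(X,float).reshape(-1,3),p["rvec"],np.array(p["tvec"],float),K,None)[0].reshape(-1,2)
def crop(im,x0,y0,w,h,s,fn):
    c=cv2.resize(im[y0:y0+h,x0:x0+w],None,fx=s,fy=s,interpolation=cv2.INTER_CUBIC)
    for i in range(0,w,10):
        cv2.line(c,(i*s,0),(i*s,6 if i%50 else 14),(0,255,255),1)
        if i%20==0: cv2.putText(c,str(x0+i),(i*s,24),0,0.35,(0,255,255),1)
    for i in range(0,h,10):
        cv2.line(c,(0,i*s),(6,i*s),(0,255,255),1)
        if i%20==0: cv2.putText(c,str(y0+i),(8,i*s+4),0,0.35,(0,255,255),1)
    cv2.imwrite(fn,c)
E
python3 - <<'E'
import cv2
from h import *
im=cv2.imread("pics/top0.png")
crop(im,350,150,90,100,6,"pics/c_mag.png")
crop(im,135,145,180,125,4,"pics/c_mid.png")
E
```

```text
(no output)
```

View pics/c_mag.png

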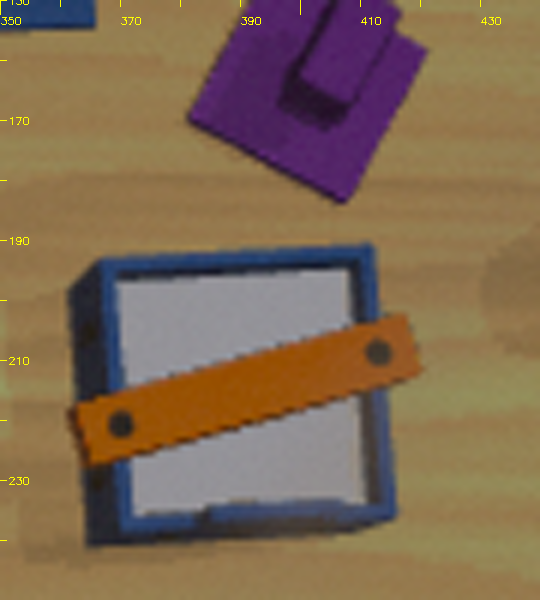

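View pics/c_mid.png

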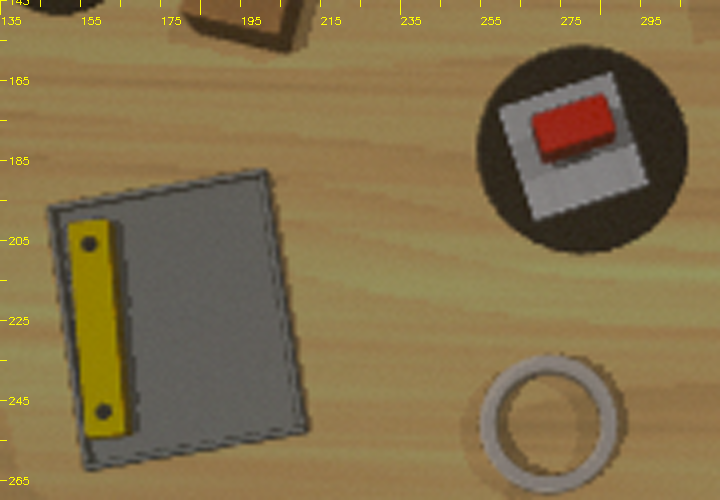

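```bash
python3 - <<'E'
from bench import robot
from h import *
np.set_printoptions(precision=4,suppress=True)
p=robot.camera_params("top")
def quad(n,pts,z):
    X=np.array([at(p,u,z) for u in pts]); c=X.mean(0)
    e=[X[(i+1)%4]-X[i] for i in range(4)]
    print(n,c[:2],"len",[round(float(np.linalg.norm(v)),4) for v in e],"ang",[round(float(np.degrees(np.arctan2(v[1],v[0]))),1) for v in e])
quad("mag",[(367,193.5),(412,190.5),(415.8,236.5),(370.8,239)],.095)
quad("keeper",[(363.5,218),(417,202.5),(420.5,211.5),(365,227.5)],.123)
print("holes",at(p,(370,220.5),.123),at(p,(413,208.5),.123))
quad("tray",[(147.5,196.5),(201.5,187.5),(212,253),(157.5,262)],.017)
quad("spare",[(152.2,201),(161.5,200),(166.2,254),(156.8,254.3)],.033)
quad("handle",[(268.3,173.5),(286,168.7),(287.8,176.5),(270,181.5)],.102)
quad("foot",[(259,171.5),(287.5,163.5),(297,191),(268.5,200)],.016)
print("mat",at(p,(280.7,182.3),.004), at(p,(254.3,182.3),.004),at(p,(307,182.3),.004))
for n,u in dict(aero=(95,185),jar=(455,195),upr=(350,140),tape=(272,251),carton=(197,139)).items(): print(n,at(p,u,.03))
E
```

```text
mag [ 0.5039 -0.3308] len [0.128, 0.1307, 0.1263, 0.1292] ang [-84.6, -175.8, 94.8, 4.9]
keeper [ 0.4999 -0.3252] len [0.1553, 0.0266, 0.1607, 0.0266] ang [-72.3, -159.3, 107.6, 9.2]
holes [ 0.4825 -0.2657  0.123 ] [ 0.5192 -0.3845  0.123 ]
tray [0.4681 0.2782] len [0.1626, 0.1982, 0.1613, 0.1975] ang [-78.8, -168.3, 101.0, 12.1]
spare [0.4569 0.3346] len [0.0275, 0.1597, 0.0273, 0.1576] ang [-82.2, -171.8, 93.4, 8.3]
handle [ 0.6075 -0.0088] len [0.0521, 0.0231, 0.0524, 0.0236] ang [-73.0, -165.8, 107.5, 13.5]
foot [ 0.6056 -0.0091] len [0.089, 0.0885, 0.0892, 0.0912] ang [-72.4, -159.9, 109.3, 19.9]
mat [ 0.6055 -0.0173  0.004 ] [0.6033 0.0623 0.004 ] [ 0.6077 -0.0965  0.004 ]
aero [0.5773 0.5327 0.03  ]
jar [ 0.5766 -0.5328  0.03  ]
upr [ 0.7352 -0.2215  0.03  ]
tape [0.3966 0.0028 0.03  ]
carton [0.7257 0.2373 0.03  ]
```

```bash
python3 - <<'E'
from bench import robot
from h import *
robot.move_to([.47,-.31,.30],[180,0,107.5])
p=robot.camera_params("wrist");im=robot.camera("wrist")
import pickle; pickle.dump(p,open("w1.pkl","wb"))
cv2.imwrite("pics/w1.png",im[:,:,::-1]); cv2.imwrite("pics/w1b.png",cv2.resize(im[:,:,::-1],(800,600),interpolation=cv2.INTER_CUBIC))
s=robot.get_state();print(s["time"],s["ee_pos"],s["ee_rot"],s["q"])
E
```

```text
1.775 [ 0.4694085  -0.31087482  0.29953098] [-1.79962450e+02 -2.53466592e-02  1.07375304e+02] [-3.69676443e+01  1.24207064e+00  6.67797710e+01 -1.69732698e-02
  1.12020642e+02 -5.43493148e+01]
```

View pics/w1b.png

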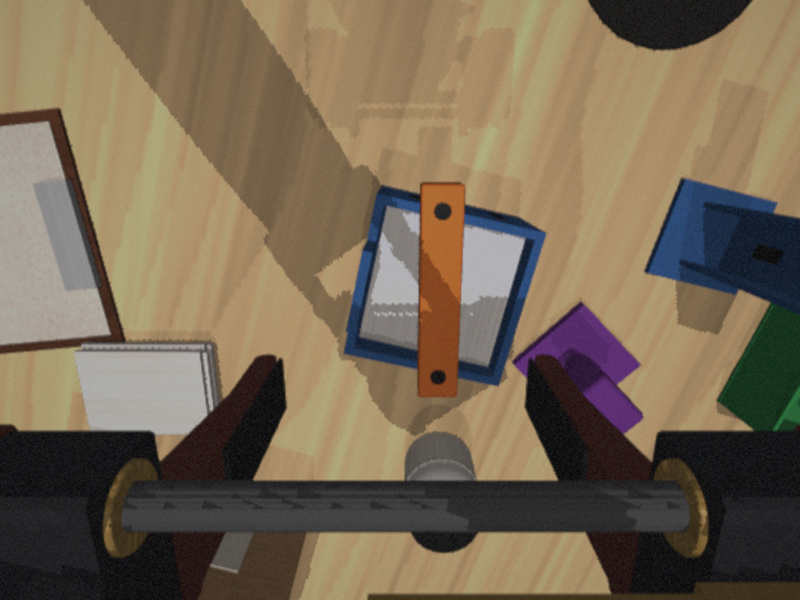

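The wrist view shows the keeper with its holes at about (310,148) and (306.5,264). The magazine rim is around it, and the purple tamper sits off to the right.

```bash
python3 - <<'E'
from h import *
im=cv2.imread("pics/w1.png"); crop(im,230,120,160,160,5,"pics/w1c.png")
x=cv2.imread("pics/w1c.png"); cv2.imwrite("pics/w1c.png",cv2.resize(x,(600,600)))
E
```

```text
(no output)
```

View pics/w1c.png

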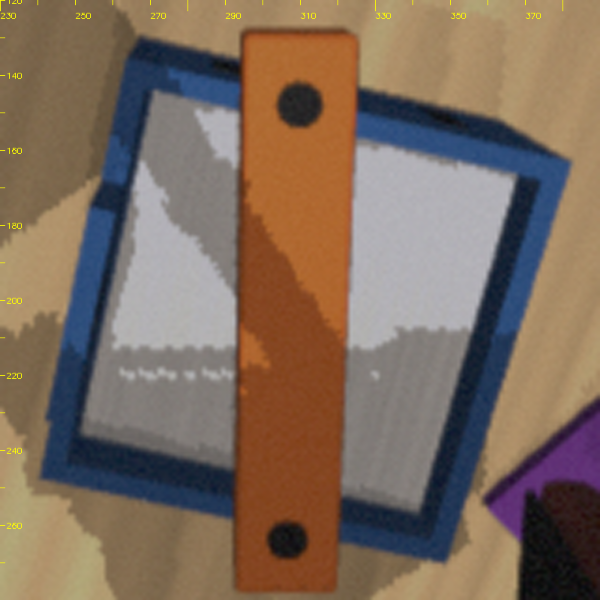

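```bash
python3 - <<'E'
from h import *
import pickle
p=pickle.load(open("w1.pkl","rb"))
def quad(n,pts,z):
    X=np.array([at(p,(230+u/3.75,120+v/3.75),z) for u,v in pts]); c=X.mean(0)
    e=[X[(i+1)%4]-X[i] for i in range(4)]
    print(n,c[:2].round(4),"len",[round(float(np.linalg.norm(v)),4) for v in e],"ang",[round(float(np.degrees(np.arctan2(v[1],v[0]))),1) for v in e])
quad("keeper",[(243,35),(357,36),(337,590),(235,589)],.123)
print([at(p,(230+u/3.75,120+v/3.75),.123).round(4) for u,v in [(300,105),(287,540)]])
quad("mag",[(130,54),(571,160),(445,561),(42,478)],.095)
c,d=ray(p,(280,210));print(c)
E
```

```text
keeper [ 0.4994 -0.3227] len [0.0292, 0.1575, 0.0297, 0.1574] ang [16.9, -72.7, -163.3, 107.1]
[array([ 0.4818, -0.2641,  0.123 ]), array([ 0.518 , -0.3828,  0.123 ])]
mag [ 0.5045 -0.3277] len [0.1285, 0.1293, 0.1284, 0.1307] ang [4.1, -85.5, -175.3, 94.5]
[ 0.44509505 -0.23390019  0.46132675]
```

```bash
python3 - <<'E'
from bench import robot
from h import *
o=[180,0,107.2]
g=[.512,-.364]
robot.move_to([*g,.20],o)
hit=robot.servo_line([*g,.098],max_speed=.06,guard=8)
print(hit,robot.get_state()["ee_pos"])
if not hit:
    robot.grasp(45)
    s=robot.get_state();print(s["grip_width"],s["wrist_force"],s["time"])
    robot.servo_line([*g,.22],max_speed=.1)
    s=robot.get_state();print(s["grip_width"],s["wrist_force"],s["torque"],s["time"])
    p=robot.camera_params("wrist")
    im=robot.camera("wrist");cv2.imwrite("pics/w2.png",im[:,:,::-1])
    im=robot.camera("top");cv2.imwrite("pics/top2.png",im[:,:,::-1])
    im=robot.camera("side");cv2.imwrite("pics/side2.png",im[:,:,::-1]); crop(im[:,:,::-1],270,80,150,120,5,"pics/side2c.png")
    import pickle; pickle.dump(p,open("w2.pkl","wb"))
E
```

```text
False [ 0.51218581 -0.36414143  0.09846987]
0.029804018956227255 [-0.13098154  0.40373377 -0.61086157] 5.1
0.02981427732675313 [-0.17480267  0.28963457 -1.95430438] [-0.10213831 -0.13547424 -0.0160708 ] 6.4667
```

View pics/w2.png

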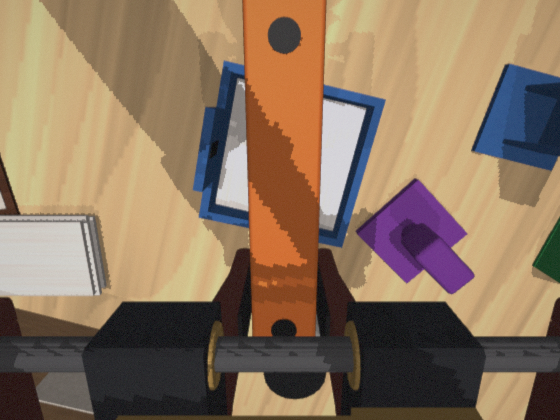

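View pics/side2c.png

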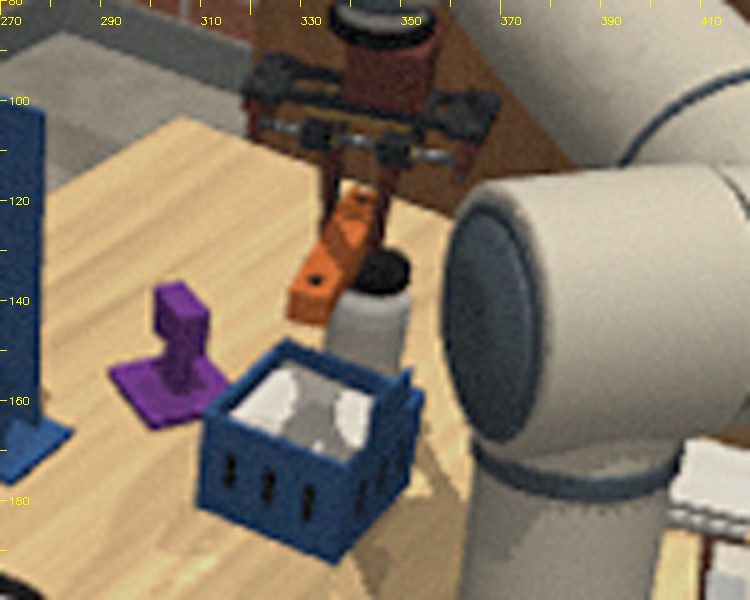

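```bash
python3 - <<'E'
from h import *
import pickle
p=pickle.load(open("w2.pkl","rb"))
for z in (.235,.245,.255):
    a=at(p,(284,35),z);b=at(p,(283.5,330),z);print(z,a,b,np.linalg.norm(a-b))
# expected far hole if level
u=np.array([np.cos(np.radians(107.2)),np.sin(np.radians(107.2))])
k=np.array([.512,-.364])
for dz in(0,-.01,-.02): print(proj(p,[[*(k+u*(.042+.062)),.245+dz],[*(k+u*(.042-.062)),.245]]))
# spare inner edge in tray frame
pt=None
from bench import robot
pt=robot.camera_params("top"); im=cv2.imread("pics/top2.png"); crop(im,135,175,95,100,6,"pics/tray2.png")
E
```

```text
0.235 [ 0.48029872 -0.26228378  0.235     ] [ 0.51912253 -0.38850252  0.235     ] 0.13205475789557225
0.245 [ 0.48080899 -0.26398674  0.245     ] [ 0.51696752 -0.38154047  0.245     ] 0.12298910091435546
0.255 [ 0.48131926 -0.2656897   0.255     ] [ 0.51481251 -0.37457842  0.255     ] 0.11392344393313868
[[284.61949145  37.36383154]
 [284.45609603 333.2829221 ]]
[[284.5325032   42.29729784]
 [284.45609603 333.2829221 ]]
[[284.45722747  46.56649792]
 [284.45609603 333.2829221 ]]
```

View pics/tray2.png

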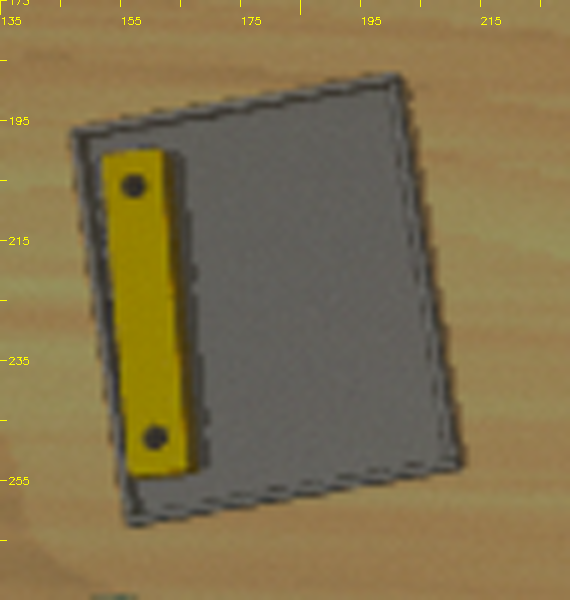

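```bash
python3 - <<'E'
from bench import robot
from h import *
p=robot.camera_params("top")
T=np.array([.468,.278]);a=np.radians(11.5);R=np.array([[np.cos(a),-np.sin(a)],[np.sin(a),np.cos(a)]])
for n,u,z in [("TL",(147,196.7),.017),("TR",(201.5,187.2),.017),("BR",(212,252.7),.017),("BL",(156.5,262),.017),("yin_top",(162.2,200),.033),("yin_bot",(166.5,253.5),.033),("yout_top",(152,200.8),.033),("yout_bot",(156.5,254.2),.033)]:
    print(n,(R.T@(at(p,u,z)[:2]-T)).round(4))
for yaw in (191.5,11.5):
  print(yaw,robot.solve_ik([.468,.278,.03],[180,0,yaw]))
E
```

```text
TL [0.0991 0.0836]
TR [ 0.0996 -0.0807]
BR [-0.0987 -0.0812]
BL [-0.0975  0.0831]
yin_top [0.0784 0.0374]
yin_bot [-0.0794  0.0475]
yout_top [0.0812 0.0674]
yout_bot [-0.0764  0.0764]
191.5 [ 27.12996705  -0.4976869   96.04571821   0.          84.45196869
 -74.37003295]
11.5 [ 2.71299671e+01 -4.97686900e-01  9.60457182e+01 -2.54444375e-14
  8.44519687e+01  1.05629967e+02]
```

```bash
python3 - <<'E'
from bench import robot
from h import *
T=np.array([.468,.278]);a=np.radians(11.5);R=np.array([[np.cos(a),-np.sin(a)],[np.sin(a),np.cos(a)]])
g=T+R@np.array([-.043,-.0156]); print(g)
robot.move_to([.43,-.2,.22],[180,0,85])
robot.move_to([*g,.16],[180,0,11.5])
print(robot.get_state()["q"])
hit=robot.servo_line([*g,.03],max_speed=.12,guard=15);print(hit)
s=robot.get_state();print(s["ee_pos"],s["wrist_force"],s["time"],s["grip_width"])
im=robot.camera("top");cv2.imwrite("pics/top3.png",im[:,:,::-1]);crop(im[:,:,::-1],110,150,140,130,5,"pics/top3c.png")
im=robot.camera("side");crop(im[:,:,::-1],180,200,140,120,5,"pics/side3c.png")
E
```

```text
[0.42897338 0.25414035]
[ 2.66637563e+01 -1.06601789e+01  9.22445768e+01 -1.23347900e-02
  9.84326775e+01  1.05191162e+02]
False
[0.42957402 0.25442632 0.0310446 ] [ 0.7388554   0.11613444 -1.88537238] 10.55 0.029492275158206127
```

View pics/top3c.png

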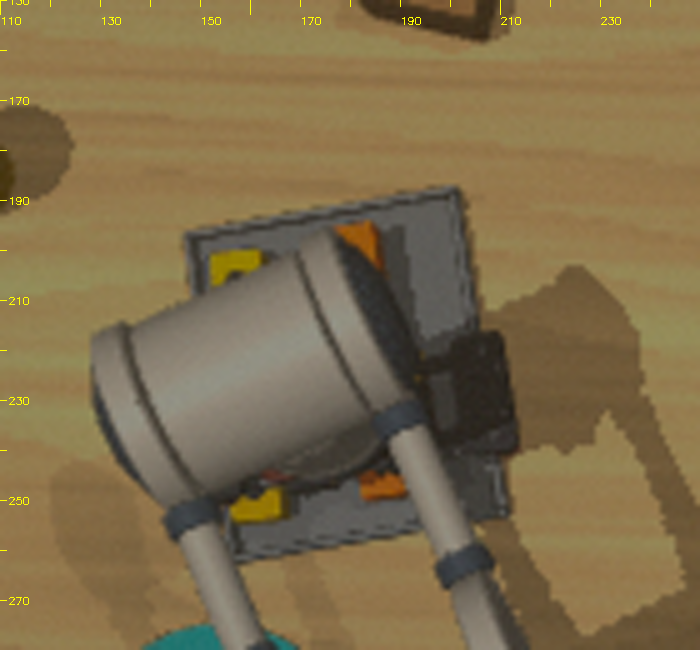

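View pics/side3c.png

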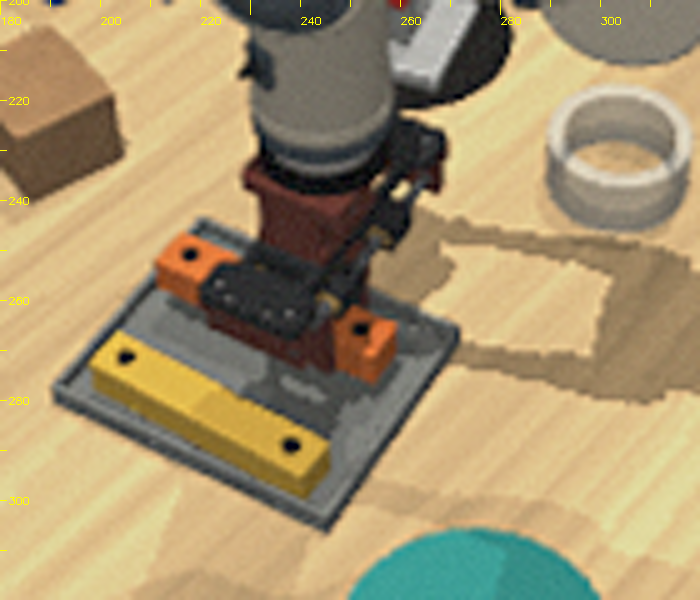

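Both views show the bar hanging level inside the free half, parallel to the yellow bar. I'll lower it and let go.

```bash
python3 - <<'E'
from bench import robot
from h import *
s=robot.get_state();x,y,z=s["ee_pos"]
hit=robot.servo_line([.429,.2541,.0075],max_speed=.04,guard=6)
s=robot.get_state();print(hit,s["ee_pos"],s["wrist_force"],s["time"])
robot.release();robot.sleep(.3)
robot.servo_line([.429,.2541,.12],max_speed=.15)
robot.move_to([.48,.05,.26],[180,0,107])
im=robot.camera("top");cv2.imwrite("pics/top4.png",im[:,:,::-1]);crop(im[:,:,::-1],135,175,95,100,6,"pics/top4c.png")
p=robot.camera_params("wrist");im=robot.camera("wrist");cv2.imwrite("pics/w4.png",im[:,:,::-1])
import pickle; pickle.dump(p,open("w4.pkl","wb"))
s=robot.get_state();print(s["time"],s["q"])
E
```

```text
True [0.42850403 0.25386068 0.007826  ] [-0.09482393  0.02541994  2.59716225] 11.1833
15.3167 [ 1.94079079e+00 -1.21605991e+01  8.34398799e+01  4.21220058e-03
  1.08760617e+02 -1.50671509e+01]
```

View pics/top4c.png

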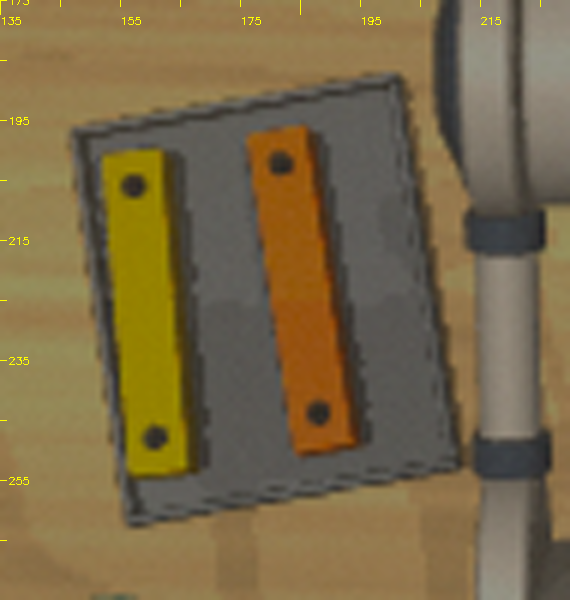

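View pics/w4.png

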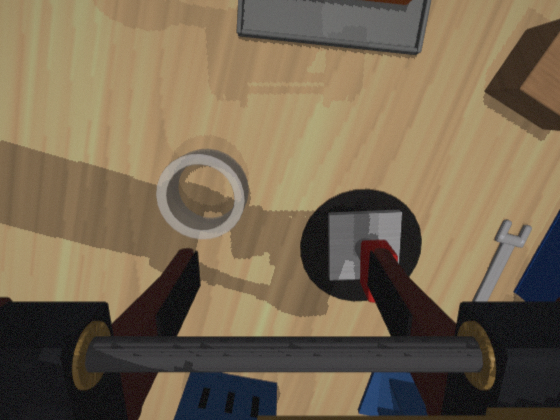

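The keeper lies flat in the tray, running from about (182,197) to (189,250), and the yellow bar has not moved. Next I need a closer look at the tamper.

```bash
python3 - <<'E'
from bench import robot
from h import *
robot.move_to([.60,-.07,.27],[180,0,107.3])
p=robot.camera_params("wrist");im=robot.camera("wrist");crop(im[:,:,::-1],190,100,200,150,4,"pics/w5c.png")
import pickle; pickle.dump(p,open("w5.pkl","wb"))
s=robot.get_state();print(s["time"],s["ee_pos"],s["ee_rot"])
E
```

```text
16.0833 [ 0.59946733 -0.06880011  0.27044709] [ 1.79982209e+02 -2.54597687e-02  1.07356400e+02]
```

View pics/w5c.png

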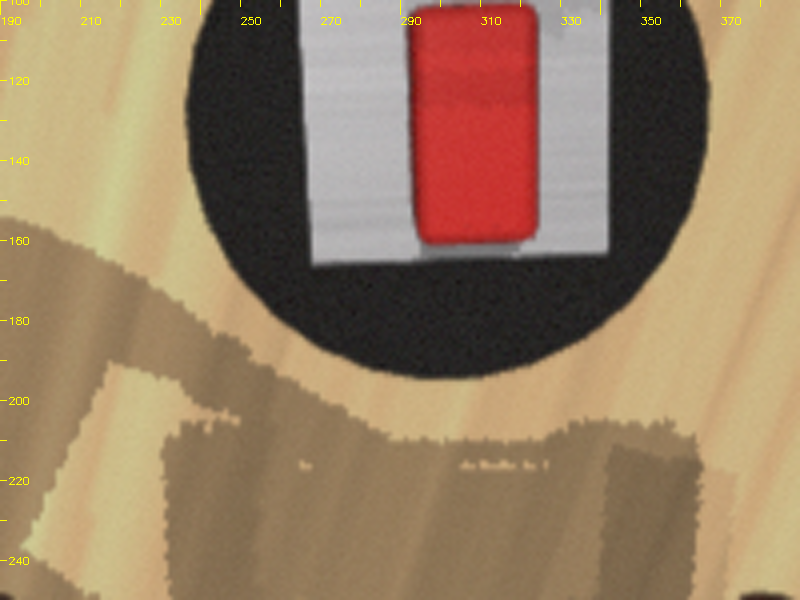

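```bash
python3 - <<'E'
from h import *
import pickle
p=pickle.load(open("w5.pkl","rb"))
X=np.array([at(p,u,.102) for u in [(292.5,101.5),(324.3,101.5),(324.3,160.3),(294.5,160.8)]])
e=[X[(i+1)%4]-X[i] for i in range(4)]
print(X.mean(0),[np.linalg.norm(v).round(4) for v in e],[np.degrees(np.arctan2(v[1],v[0])).round(1) for v in e])
a,b=at(p,(268,166.2),.016),at(p,(342,163.5),.016);d=b-a;print("foot edge",np.linalg.norm(d),np.degrees(np.arctan2(d[1],d[0])), (a+b)/2)
u=d/np.linalg.norm(d); n=np.array([-u[1],u[0],0]);print("foot centre",(a+b)/2+n*.045)
a,b=at(p,(236.5,126),.004),at(p,(367.3,126),.004);print("mat",(a+b)/2,np.linalg.norm(a-b), at(p,(301.8,194.6),.004))
E
```

```text
[ 0.60523748 -0.00783282  0.102     ] [np.float64(0.029), np.float64(0.0538), np.float64(0.0286), np.float64(0.0542)] [np.float64(17.3), np.float64(-70.7), np.float64(-161.8), np.float64(109.7)]
foot edge 0.08978536711837858 19.37882602794477 [ 0.62092118 -0.05046229  0.016     ]
foot centre [ 0.60598961 -0.00801175  0.016     ]
mat [ 0.60388081 -0.00845069  0.004     ] 0.1580429557692683 [ 0.63041216 -0.08968287  0.004     ]
```

```bash
python3 - <<'E'
from bench import robot
from h import *
o=[180,0,109.0];g=[.606,-.008]
robot.move_to([*g,.16],o)
hit=robot.servo_line([*g,.064],max_speed=.08,guard=8)
print(hit)
if not hit:
    robot.grasp(60)
    s=robot.get_state();print(s["grip_width"],s["ee_pos"],s["time"])
    robot.servo_line([*g,.12],max_speed=.1)
    robot.move_to([.45,-.1,.25],[180,0,105])
    robot.move_to([.43,-.26,.25],[180,0,94.7])
    s=robot.get_state();print(s["grip_width"],s["wrist_force"],s["torque"],s["ee_pos"],s["q"],s["time"])
    for n in("wrist","top","side"):
        im=robot.camera(n);cv2.imwrite(f"pics/{n}6.png",im[:,:,::-1])
        if n=="top": crop(im[:,:,::-1],340,170,100,90,6,"pics/top6c.png")
        if n=="side": crop(im[:,:,::-1],250,60,160,150,4,"pics/side6c.png")
E
```

```text
False
0.03007057711481649 [ 0.60590222 -0.00805337  0.06398686] 18.9333
0.029500216592293852 [ 0.14375099 -0.19759412 -3.95055346] [-0.03444604 -0.06385913 -0.02094035] [ 0.43038559 -0.25985747  0.24825762] [-3.50266988e+01 -9.18541529e+00  8.19863164e+01  3.95249554e-02
  1.07382238e+02 -3.97209552e+01] 21.2167
```

View pics/top6c.png

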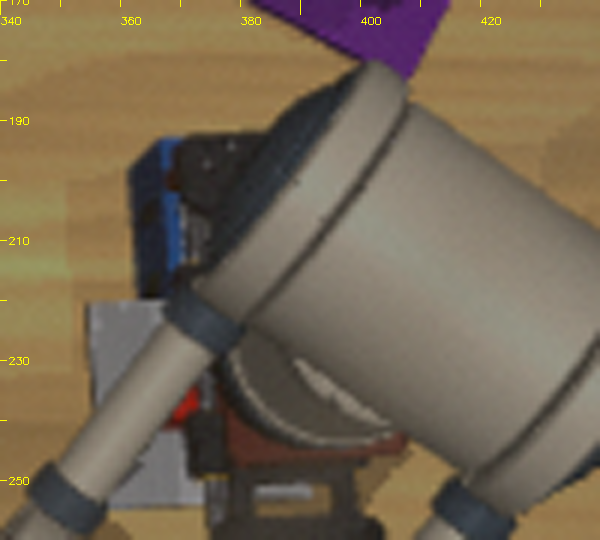

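View pics/side6c.png

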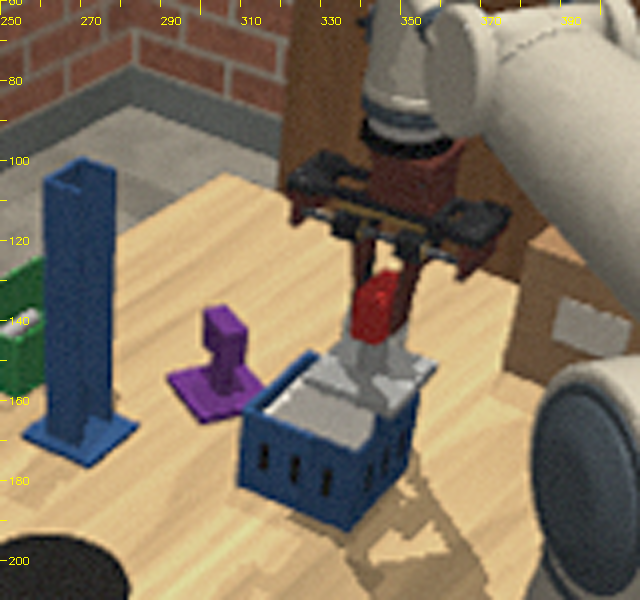

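View pics/wrist6.png

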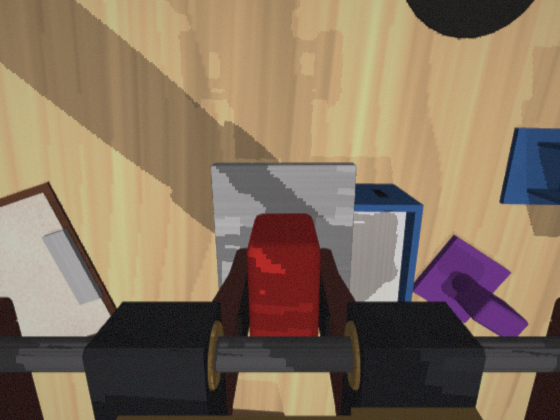

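```bash
python3 - <<'E'
from bench import robot
from h import *
c=[.504,-.329]
robot.servo_line([*c,.215],max_speed=.1)
im=robot.camera("wrist");cv2.imwrite("pics/wrist7.png",im[:,:,::-1])
hit=robot.servo_line([*c,.152],max_speed=.06,guard=4)
s=robot.get_state();print(hit,s["wrist_force"],s["torque"],s["ee_pos"],s["time"])
im=robot.camera("wrist");cv2.imwrite("pics/wrist8.png",im[:,:,::-1])
im=robot.camera("side");crop(im[:,:,::-1],290,100,120,110,5,"pics/side8c.png")
E
```

```text
False [-0.20174338 -0.28838376 -3.3106682 ] [-0.06311498 -0.07458522 -0.04697406] [ 0.50423455 -0.32914493  0.15267625] 23.8333
```

View pics/wrist8.png

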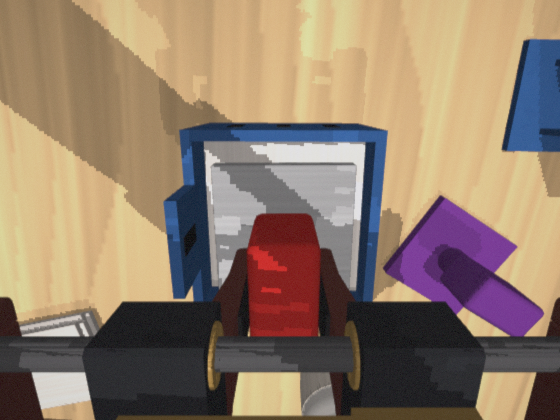

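View pics/side8c.png

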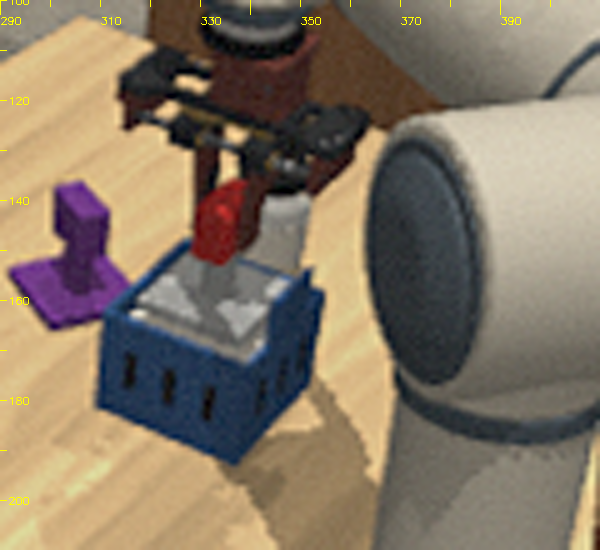

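The foot is in line with the walls and centred: it spans columns 212–356 in an opening of about 205–362. Now I'll press.

```bash
python3 - <<'E'
from bench import robot
c=[.504,-.329]
z=.152
while z>.090:
    z-=.006
    hit=robot.servo_line([*c,z],max_speed=.04,guard=28)
    s=robot.get_state();print(hit,round(z,3),s["ee_pos"].round(4),s["wrist_force"].round(1),s["torque"].round(2),s["grip_width"].round(4),s["time"])
    if hit or s["wrist_force"][2]>35: break
E
```

```text
Traceback (most recent call last):
AttributeError: 'float' object has no attribute 'round'
```

```bash
python3 - <<'E'
from bench import robot
c=[.504,-.329]
z=.146
while z>.090:
    z-=.006
    hit=robot.servo_line([*c,z],max_speed=.04,guard=28)
    s=robot.get_state();print(hit,round(z,3),s["ee_pos"].round(4),s["wrist_force"].round(1),s["torque"].round(2),round(s["grip_width"],4),s["time"])
    if hit or s["wrist_force"][2]>35: break
E
```

```text
False 0.14 [ 0.5039 -0.3289  0.1395] [-0.2  0.3 -4.1] [-0.06 -0.1  -0.06] 0.0301 24.5333
False 0.134 [ 0.5041 -0.3291  0.1341] [ 0.6 -0.3 -2. ] [-0.2  -0.32 -0.01] 0.0294 24.8333
False 0.128 [ 0.5041 -0.3291  0.1282] [-0.3 -0.1  1.1] [-0.12 -0.24  0.01] 0.0297 25.1333
False 0.122 [ 0.5042 -0.3291  0.122 ] [ 0.3 -0.9  1.4] [-0.24 -0.24 -0.03] 0.0299 25.4333
False 0.116 [ 0.5042 -0.3291  0.1161] [-0.1 -0.3  1.8] [-0.23 -0.29 -0.06] 0.0299 25.7333
False 0.11 [ 0.5042 -0.3291  0.1103] [ 0.1 -0.8  3.2] [-0.17 -0.29  0.01] 0.0298 26.0333
False 0.104 [ 0.5042 -0.3291  0.1044] [ 0.5 -0.5  4.5] [-0.19 -0.24  0.  ] 0.0293 26.3333
True 0.098 [ 0.5043 -0.3294  0.1028] [-2.3  1.6  7.7] [ 0.29  0.41 -0.04] 0.0299 26.5417
```

```bash
python3 - <<'E'
from bench import robot
from h import *
def st(t):
    s=robot.get_state();print(t,s["ee_pos"].round(4),s["wrist_force"].round(1),s["torque"].round(2),s["time"])
c=[.504,-.329]
robot.sleep(.3); st("hold")
z=robot.get_state()["ee_pos"][2]
for k in range(4):
    z-=.0005
    h=robot.servo_line([*c,z],max_speed=.01,guard=30); st(h)
    if robot.get_state()["wrist_force"][2]>22: break
robot.sleep(.4); st("hold2")
im=robot.camera("wrist");cv2.imwrite("pics/wrist9.png",im[:,:,::-1])
im=robot.camera("side");crop(im[:,:,::-1],290,100,120,110,5,"pics/side9c.png")
E
```

```text
hold [ 0.5043 -0.3294  0.1028] [-0.7  1.8  6. ] [ 0.21  0.28 -0.02] 26.8417
False [ 0.5042 -0.3293  0.1028] [ 0.9 -1.4  5.9] [-0.14 -0.21 -0.02] 27.0917
False [ 0.5042 -0.3293  0.1028] [-1.3  0.1  6.9] [-0.06 -0.03 -0.03] 27.3417
False [ 0.5042 -0.3293  0.1028] [-1.4  0.2  9.9] [ 0.06  0.16 -0.02] 27.5917
False [ 0.5042 -0.3293  0.1027] [-2.4  0.6 10.9] [0.13 0.3  0.06] 27.8417
hold2 [ 0.5042 -0.3293  0.1027] [-2.4  0.7 10.7] [ 0.16  0.33 -0.03] 28.2417
```

View pics/wrist9.png

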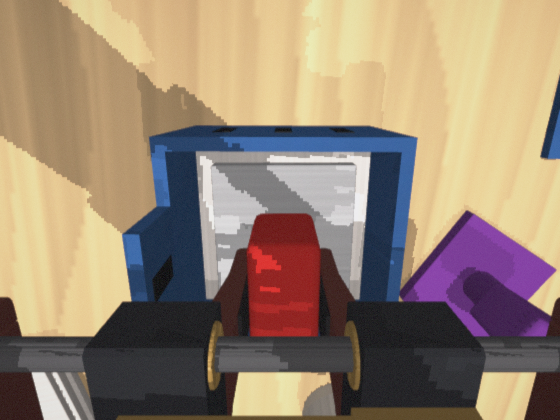

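View pics/side9c.png

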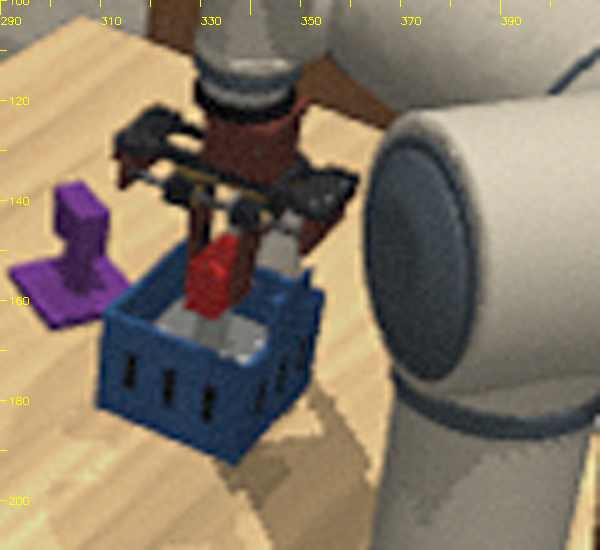

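```bash
python3 - <<'E'
from bench import robot
from h import *
def st(t):
    s=robot.get_state();print(t,s["ee_pos"].round(4),s["wrist_force"].round(1),s["torque"].round(2),s["time"])
c=[.504,-.329]
for z in (.1,.0985,.097):
    robot.servo_line([*c,z],max_speed=.02,guard=30); st(z)
robot.sleep(.5); st("hold")
robot.servo_line([*c,.12],max_speed=.04); st("up")
robot.servo_line([*c,.22],max_speed=.1)
robot.servo_line([.42,-.20,.25],max_speed=.15); st("away")
p=robot.camera_params("wrist")
for n in("wrist","top","side"):
    im=robot.camera(n);cv2.imwrite(f"pics/{n}10.png",im[:,:,::-1])
    if n=="top": crop(im[:,:,::-1],340,170,100,90,6,"pics/top10c.png")
    if n=="side": crop(im[:,:,::-1],270,80,150,130,5,"pics/side10c.png")
E
```

```text
0.1 [ 0.5042 -0.3293  0.1027] [-3.3  1.1 13.7] [0.32 0.56 0.07] 28.5917
0.0985 [ 0.5043 -0.3293  0.1026] [-5.   3.2 18.6] [ 0.67  1.09 -0.01] 28.8417
0.097 [ 0.5043 -0.3294  0.1025] [-6.2  4.4 23.3] [0.94 1.53 0.05] 29.0917
hold [ 0.5043 -0.3294  0.1025] [-7.1  4.  25.6] [0.93 1.5  0.01] 29.5917
up [ 0.5038 -0.3289  0.1194] [ 0.5 -0.  -3.6] [-0.12 -0.07  0.05] 30.3167
away [ 0.4201 -0.2004  0.2495] [ 0.5 -1.2 -4.4] [-0.08 -0.05 -0.  ] 32.6583
```

View pics/top10c.png

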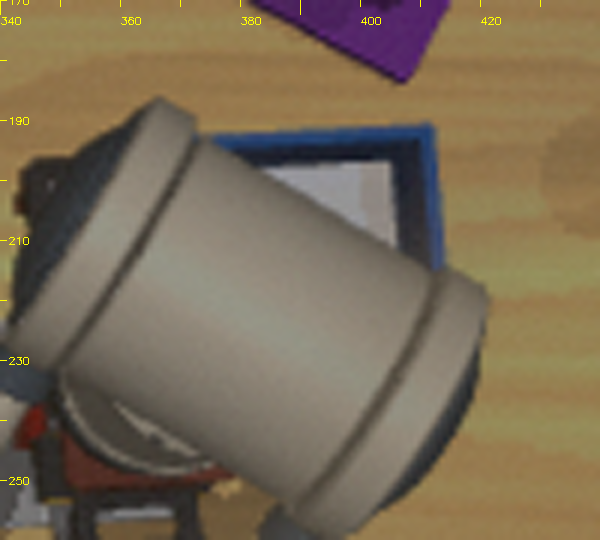

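View pics/side10c.png

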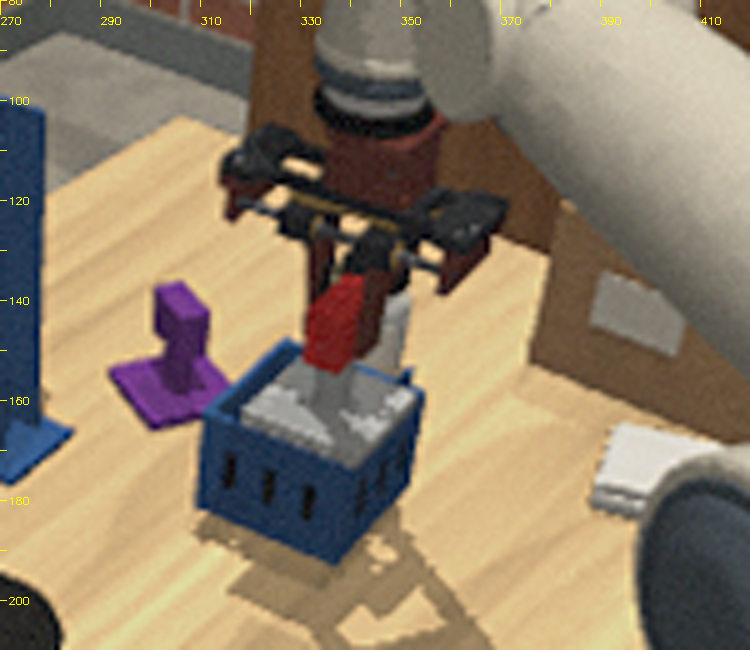

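View pics/wrist10.png

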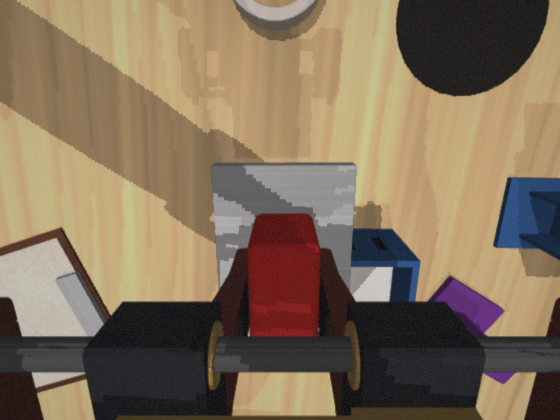

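```bash
python3 - <<'E'
from bench import robot
from h import *
robot.move_to([.47,-.02,.22],[180,0,105])
p=robot.camera_params("wrist")
for n in("wrist","top"):
    im=robot.camera(n);cv2.imwrite(f"pics/{n}11.png",im[:,:,::-1])
    if n=="top":
        crop(im[:,:,::-1],350,180,80,70,8,"pics/top11c.png"); crop(im[:,:,::-1],240,140,90,90,6,"pics/mat11.png")
print(robot.get_state()["time"])
E
```

```text
33.6917
```

View pics/top11c.png

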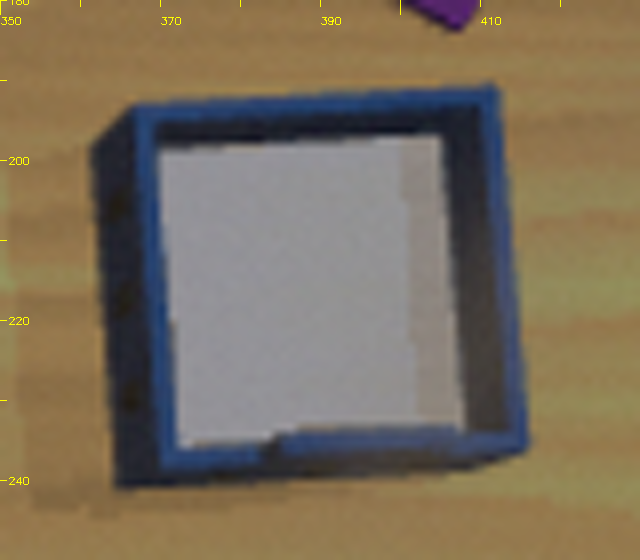

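View pics/mat11.png

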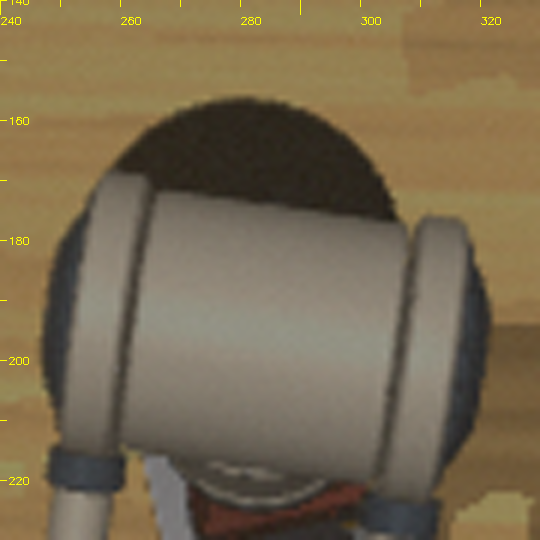

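```bash
python3 - <<'E'
from bench import robot
from h import *
p=robot.camera_params("top")
c=np.array([.504,-.3295]);a=np.radians(4.7);R=np.array([[np.cos(a),-np.sin(a)],[np.sin(a),np.cos(a)]])
for z in(.043,.049):
  print(z,proj(p,[[*(c+R@np.array(q)),z] for q in[(.056,.056),(.056,-.056),(-.056,-.056),(-.056,.056)]]).round(1).tolist())
print(proj(p,[[*(c+R@np.array(q)),.095] for q in[(.065,.065),(.065,-.065),(-.065,-.065),(-.065,.065)]]).round(1).tolist())
E
```

```text
0.043 [[366.4, 199.0], [404.6, 197.0], [408.0, 235.1], [369.4, 237.2]]
0.049 [[366.8, 198.7], [405.1, 196.6], [408.5, 234.9], [369.8, 237.0]]
[[366.1, 193.2], [411.9, 190.7], [416.1, 236.5], [369.7, 239.0]]
```

The plate's far edge at (405,197) matches the prediction for fully home (404.6,197.0). Now I'll place the tamper on the mat.

```bash
python3 - <<'E'
from bench import robot
from h import *
def st(t):
    s=robot.get_state();print(t,s["ee_pos"].round(4),s["wrist_force"].round(1),s["torque"].round(2),s["time"])
o=[180,0,109]; m=[.606,-.014]
robot.move_to([*m,.13],o)
robot.servo_line([*m,.072],max_speed=.08)
h=robot.servo_line([*m,.0625],max_speed=.02,guard=5); st(h)
robot.release(); robot.sleep(.2); st("rel")
robot.servo_line([*m,.17],max_speed=.1); 
robot.move_to([.455,-.27,.24],[180,0,94.7]); st("end")
p=robot.camera_params("wrist"); import pickle; pickle.dump(p,open("w12.pkl","wb"))
for n in("wrist","top","side"):
    im=robot.camera(n);cv2.imwrite(f"pics/{n}12.png",im[:,:,::-1])
    if n=="top": crop(im[:,:,::-1],240,140,90,90,6,"pics/mat12.png")
    if n=="side": crop(im[:,:,::-1],220,160,90,70,6,"pics/side12c.png")
E
```

```text
True [ 0.6064 -0.0141  0.0639] [ 0.8 -0.9  4.3] [ 0.03 -0.33 -0.  ] 35.7
rel [ 0.6051 -0.014   0.0619] [ 0.3 -1.4  0.1] [-0.05 -0.11 -0.03] 36.9083
end [ 0.4554 -0.2693  0.2395] [-0.7  0.9  0.4] [-0.06 -0.08 -0.02] 39.3083
```

View pics/mat12.png

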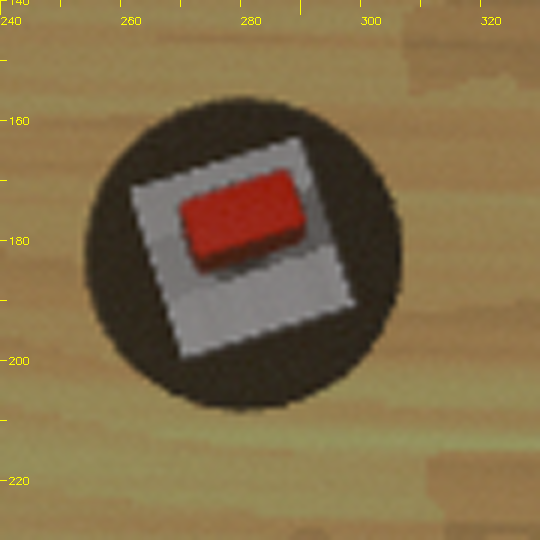

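View pics/wrist12.png

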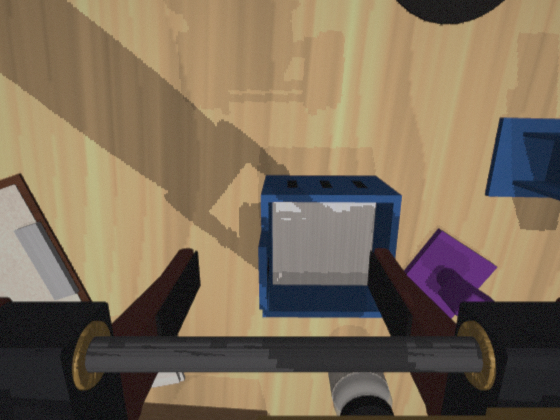

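View pics/side12.png

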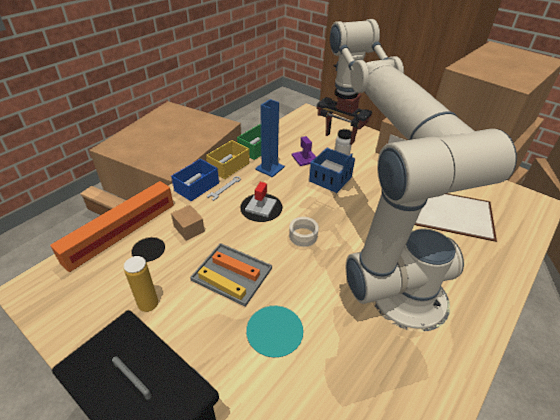

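The tamper stands centred on the mat, with its foot centre near (280,181) against the mat centre at (280.7,182.3). Next I'll check that the plate is level from the wrist view.

```bash
python3 - <<'E'
from bench import robot
from h import *
import pickle
robot.move_to([.50,-.335,.24],[180,0,94.7]); 
robot.sleep(.2)
p=robot.camera_params("wrist");im=robot.camera("wrist")[:,:,::-1].copy();cv2.imwrite("pics/w13.png",im);pickle.dump(p,open("w13.pkl","wb"))
crop(im,220,90,160,150,5,"pics/w13c.png");x=cv2.imread("pics/w13c.png");cv2.imwrite("pics/w13c.png",cv2.resize(x,(640,600)))
E
```

```text
(no output)
```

View pics/w13c.png

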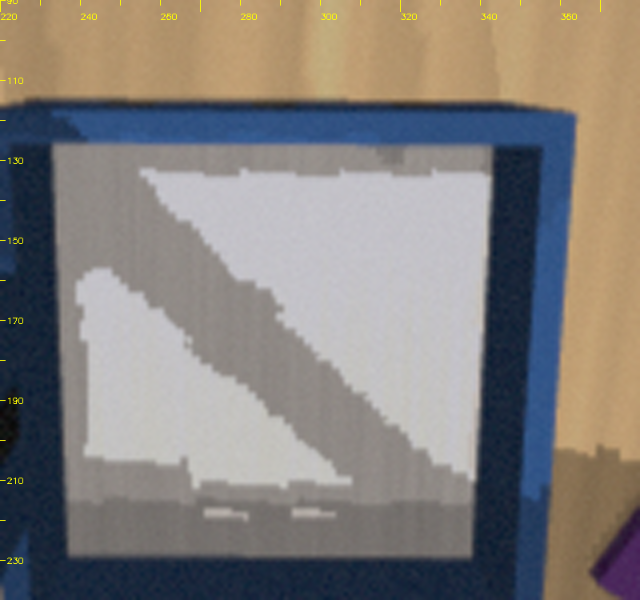

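```bash
python3 - <<'E'
from h import *
import pickle
from scipy.optimize import least_squares
p=pickle.load(open("w13.pkl","rb"))
f=lambda u,v:np.array([220+u/4,90+v/4])
# image up = mag +y ; image right = mag +x
def edges(c,z,yaw,rx,ry,h):
    R=cv2.Rodrigues(np.array([0,0,yaw]))[0]@cv2.Rodrigues(np.array([rx,ry,0.]))[0]
    C=np.array([(-h,h,0),(h,h,0),(h,-h,0),(-h,-h,0)])@R.T+[c[0],c[1],z]
    return proj(p,C)
def dist(a,b,q):
    d=(b-a)/np.linalg.norm(b-a);return d[0]*(q-a)[1]-d[1]*(q-a)[0]
obs=[("L",f(53,147)),("L",f(60.5,350)),("L",f(68,556)),("R",f(493,149)),("R",f(483,350)),("R",f(473,555)),("B",f(70,558.5)),("B",f(270,558)),("B",f(471,558))]
def res(x,prior=True):
    E=edges(x[:2],x[2],x[3],x[4],x[5],.056)
    ln={"L":(E[0],E[3]),"R":(E[1],E[2]),"B":(E[3],E[2])}
    r=[dist(*ln[k],q) for k,q in obs]
    return np.array(r)
for y0 in [0]:
    s=least_squares(res,[.504,-.329,.043,.08,0,0]);J=s.jac;cov=np.linalg.inv(J.T@J)*.25**2
    print(s.x.round(4),"sd",np.sqrt(np.diag(cov)).round(4),s.fun.round(2))
# fixed level, fit c,yaw,z
s=least_squares(lambda x:res([*x,0,0]),[.504,-.329,.043,.08]);print("level fit",s.x.round(4),s.fun.round(2))
for rx,ry in((.05,0),(-.05,0),(0,.05),(0,-.05)):
    s=least_squares(lambda x:res([*x,rx,ry]),[.504,-.329,.043,.08]);print(rx,ry,s.x.round(4),"cost",s.cost.round(2))
E
```

```text
[ 0.5045 -0.3287  0.0433  0.08   -0.0176  0.0095] sd [0.0002 0.0004 0.0007 0.0025 0.0156 0.0128] [ 0.   -0.01  0.   -0.01  0.02 -0.01  0.02 -0.04  0.02]
level fit [ 0.5045 -0.3291  0.0432  0.0812] [-0.18 -0.    0.2   0.08  0.01 -0.11  0.12 -0.04 -0.08]
0.05 0 [ 0.5046 -0.3303  0.0429  0.0817] cost 0.61
-0.05 0 [ 0.5044 -0.3281  0.0433  0.0807] cost 0.16
0 0.05 [ 0.5048 -0.3288  0.0439  0.0758] cost 0.41
0 -0.05 [ 0.504  -0.3291  0.0434  0.0866] cost 0.76
```

The plate fit gives its upper face at z = 0.043 m, which is fully home, and a tilt of about 0.02 rad. That is level within the measurement error. I'm handing the job in.

```bash
python3 - <<'E'
from bench import robot
robot.sleep(.2); s=robot.get_state(); print(s["time"],s["wrist_force"]); robot.sign_off()
E
```

```text
40.325 [-1.15490582 -0.33883757 -0.60729183]
the job is handed in; nothing more can be done
```

I finished the job and handed it in at about 40.3 s of the 69 s allowed. `sign_off` gives no verdict, so these results are my own checks.

- **Keeper bar:** I gripped it off-centre to stay clear of the back stop and laid it flat in the free half of the tray. In the last pictures it lies beside the yellow bar, which has not visibly moved.
- **Follower plate:** I pressed it with the tamper, foot square to the walls, until it bottomed with the foot's underside at about 43 mm. I held it there with up to about 25 N.
    - A wrist-camera fit afterwards put the plate's face at z = 43.3 mm, where fully home is 43 mm.
    - The fitted tilt was about 0.02 rad, with an uncertainty of about 0.015 rad per axis. It is probably inside the 0.045 rad limit, but that camera view cannot confirm it tightly.
- **Tamper:** It stands upright on the large black mat, a few millimetres from the centre in the top view. My two estimates of the mat's centre differed by about 4 mm, well inside the 30 mm allowed.
- **Everything else:** The bystanders look undisturbed in the last side view, and the arm ended clear of everything.

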